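# Stand the welded tube in the cooling cup and blow air through it

### The arm

A 6-joint arm with a two-finger parallel gripper is mounted at the origin on the work surface. World frame = base frame: x ahead of the robot, y to its left, z up, the work surface at z = 0. Lengths are in m, angles in rad, forces in N, time in s.
With the tool pointing down it reaches from about 0.25 to 0.775 m from the base axis. Payload 4 kg.
Tool frame: the origin (TCP) lies between the finger pads; the fingertips stand 8 mm ahead of it and the grasp point (between the pads) lies 11 mm behind it; z points along the fingers, y is the line along which they close (so a half turn about z gives the same grasp; the last joint's range is limited). The gripper opens to 85 mm and grips with 20 to 120 N. Pads are 22 mm wide; open, the fingers measure 114 mm over their backs; the gripper's body (76 mm by 85 mm) begins 54 mm behind the grasp point. The pads swing forward as they close: fully open they stand 13 mm farther back than shut.
Start: joints at [1.153, 0.087, 1.371, -0, 1.684, -0.103], TCP at [0.17, 0.523, 0.239] pointing down, gripper open.
Joint ranges: [-3.1, 3.1], [-0.76, 2.03], [0.27, 2.55], [-1.08, 4.22], [0.17, 2.65], [-2.57, 2.57]. Speed limits (rad/s): [2.79, 2.79, 3.14, 3.14, 3.14, 3.14].

### API

Orientations are given as [roll, pitch, yaw] about the fixed x, y, z axes, in that order (R = Rz(yaw) Ry(pitch) Rx(roll)).
In Python, from station import * gives the robot as it stands. The module is installed in compiled form; this text tells all that it offers.
- The arm moves only by the tool drive_tool, never from a script. Its argument "increments" is one flat list of numbers, 7 for each row, row after row: the closure in counts, from 0 (fully open) to 255 (shut), then the shift along the world's x, y, z in m, then the turn, a rotation vector about the world's x, y, z in rad. A call has 1 to 8 rows; each row shifts and turns the commanded pose from where the row before left it; what a row does not reach is not made up. A row lasts 1/8 s, in which the tool goes at most 62.5 mm and 10.7 degrees, less where a joint would pass 70% of its speed; a pose out of reach is approached as far as the arm can. A call is refused whole if a number of a shift passes 0.0625 or a number of a turn 0.188, either way. A call with a gripper value outside its range is refused whole. The fingers move at their own pace and stop on an object; "newtons" is the grip in N (left out, the last holds). Time passes only in rows, so rows that do not move let the fingers close. It gives the time, the measured TCP pose, the force, the opening and the grip force at its end, in the units of the state.
- get_obs(): the state, without advancing time (a new reading comes with each control period).
- capture(name): name is "scene" or "top" or "wrist"; returns a dict with "image" (420x560x3 uint8, blue, green, red), "range_z" (420x560 float32, m along the optical axis (not along the pixel's ray), 0 where there is no reading), "camera_matrix" (3x3 intrinsics, pixels), "world_to_cam" (4x4, takes a point from world to camera coordinates); the wrist camera has in their place "mount" (4x4, takes a point from camera to tool coordinates, whose origin is the TCP and whose axes are the flange's). Camera axes: x right, y down, z forward; pixel columns grow to the right and rows downward; lengths in m; the calibration is good to about 2 mm. A picture is of the moment at which its call begins: read the wrist's pose just before it.
- sign_off(): hands the job in; it is judged then, once.
The state is a dict: "time": time; "joints": joint angles; "qvel": joint speeds; "joint_efforts": joint torques, N m; "tool_pos": TCP position; "orientation": TCP orientation; "wrist_force": force on the tool from outside, world axes, zero at the start; "ft_torque": the same for the moment, N m; "gripper_width": finger opening in m; "grip_force": force on a finger pad.
Only numpy, scipy, OpenCV 4.12 (cv2) and the standard library are available. Lean on these libraries where they do the work, as an engineer would, in place of code of your own. Each camera call takes 0.05 s, during which the arm holds its last target. There are 200 camera calls.

### The job

Take the tube with the collar welded around it from the sloped rack, lower it, the same end down as in the rack, into the cup of the cooling stand without dropping it in, and let go so that it stands upright on the cup's floor. Then pull the black air knob on the stand straight out as far as it goes, let the air blow for at least three seconds, and push the knob fully back in. Leave the plain tube, the welded cross, the brush and the jar where they are.

Things in the scene. Friction and masses are not known exactly. Their poses are not given: they have to be found in the camera images.
- collared_tube: The tube to cool: aluminium, 210 mm long, 22 mm in diameter, about 0.14 kg, with a round collar (34 mm in diameter) around it from z = 130 to 140 mm. Origin at the centre of its foot, z along the tube to its top. It starts in one of the rack's two cradles, inclined 35 degrees from upright, its top end away from the robot.
- plain_tube: The same tube without collar (210 mm long, 22 mm in diameter), origin and axes alike, in the rack's other cradle; to be left alone. The two tubes may lie either way round.
- rack: Fixed steel rack, base 170 x 180 x 8 mm, origin at the centre of its underside, z up, x the way the two V-shaped cradles rise (55 degrees, away from the robot), at y = -50 and +50 mm. Tube feet rest on stops at x = -65, z = 30 mm. A cradle holds the lower 118 mm of a tube from below; the rest is free to be gripped from above. Rack and stand may change sides.
- stand: Fixed cooling stand: grey base plate 150 x 240 x 12 mm, origin at the centre of its underside, z up, front face towards -x. It carries a green valve box (110 x 90 mm, centre at x = -20, y = -70 mm, top 70 mm high, a gauge on it to 79 mm) with the knob on its front face, and the round steel cup on a 60 mm square green block at x = 0, y = +65 mm.
- cup_mouth (a point): Centre of the cup's mouth, 119 mm above the table. The cup is 46 mm in outer and 36 mm in inner diameter; z up.
- cup_floor (a point): Centre of the cup's inner floor, 52 mm above the table, 67 mm below the mouth; z up.
- knob (a joint): How far the knob is pulled out, in m: 0 is fully in (air off, against its stop), 0.020 is fully out (air on, against its stop). A friction of about 3.5 N holds it wherever it is left.
- knob_grip (a point): Centre of the black knob's head, a round plug 28 mm in diameter and 24 mm long with a level axis, 46 mm above the table; it moves with the knob. x points into the valve box (pull towards -x). Fully in, it is 32 mm in front of the box's face, on a 10 mm shaft. It can be pinched from above across its diameter.
- cross: Bystander: welded aluminium cross of two 22 mm bars, about 140 x 110 mm, lying flat beyond the work.
- brush: Bystander: hand brush lying beyond the work, about 0.2 m long, origin under its middle, along its x.
- jar: Bystander: amber glass jar, 60 mm in diameter, 80 mm high, beyond the work.
Mind the look-alikes: they are no part of the job. Leave any pink or turquoise look-alike of the collared_tube alone.

How it is judged:
By the outcome, as a careful person would: the job done as asked, in the order asked, and still so for the second after the job is handed in, with the robot touching nothing.
It also fails if it takes over 61 s, if anything falls off the work surface, if the arm or the gripper's body presses on something with over 40 N, if the wrist force passes 120 N, or if a joint passes its speed limit or range.

## Working session

There is one attempt and no reset: what is moved stays moved. The work goes in short steps, Python scripts to look and compute and a tool call to move; the robot and the scene stay as the last step left them, time stands still between calls to the robot, and variables do not carry over. Pictures are saved under pics/ and viewed, at most 10 in all, crops included, and the job is handed in when it is done.

Besides the shell and the picture viewer there is one more tool, called after ">>>" as name(argument=value, ...) on one line, values as JSON. drive_tool: Moves the arm, as the interface text tells. Its arguments: {"type":"object","properties":{"increments":{"type":"array","items":{"type":"number"}},"newtons":{"type":"number"}},"required":["increments"]}

```bash
mkdir -p pics; cat > h.py <<'E'
from station import *
import numpy as np, cv2
def snap(n):
    c=capture(n); np.savez(f'{n}.npz',**{k:np.asarray(v) for k,v in c.items()}); return c
def pts(c):
    z=c['range_z'];K=c['camera_matrix'];v,u=np.mgrid[:z.shape[0],:z.shape[1]]
    P=np.stack([(u-K[0,2])/K[0,0]*z,(v-K[1,2])/K[1,1]*z,z],-1)
    T=np.linalg.inv(c['world_to_cam']); W=P@T[:3,:3].T+T[:3,3]; W[z==0]=np.nan; return W
E
python3 - <<'E'
from h import *
print(get_obs())
for n in('scene','top'):
    c=snap(n); cv2.imwrite(f'pics/{n}.png',c['image'])
    print(n,np.linalg.inv(c['world_to_cam'])[:3].round(3).tolist())
E
```

```text
{'time': 0.0, 'joints': array([ 1.15294186e+00,  8.79892310e-02,  1.37230365e+00, -1.05304902e-05,
        1.68362156e+00, -1.03100550e-01]), 'qvel': array([-0.00260618,  0.001184  , -0.00077816, -0.0006991 ,  0.0005727 ,
       -0.00089961]), 'joint_efforts': array([-3.26341024e-05, -3.51861835e+01, -3.13271749e+01, -1.72295627e-04,
        1.07358594e-02,  5.59743398e-06]), 'tool_pos': array([0.17007411, 0.52251768, 0.23809536]), 'orientation': array([-3.13928212e+00, -2.28542490e-04,  2.82683730e+00]), 'wrist_force': array([-0.20349824, -0.75367303,  0.37724379]), 'ft_torque': array([-0.05514535,  0.05304978, -0.00635942]), 'grip_force': 0.0, 'gripper_width': 0.08537003746971235}
scene [[-0.087, 0.605, -0.791, 1.243], [0.996, 0.063, -0.062, -0.02], [0.013, -0.794, -0.608, 0.606]]
top [[0.006, -0.986, 0.166, 0.431], [-1.0, -0.004, 0.012, -0.078], [-0.012, -0.166, -0.986, 1.0]]
```

View pics/scene.png

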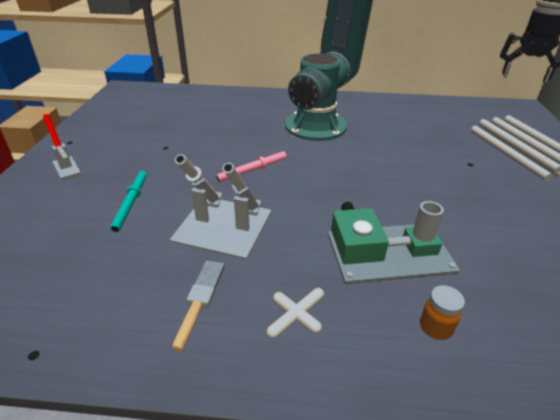

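View pics/top.png

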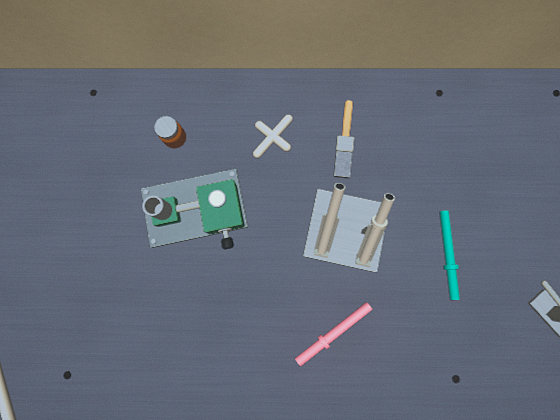

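Top view: the rack's tubes are at (330,220), plain, and (376,228), with a collar ring at (379,222). The pink (335,335) and turquoise (449,255) collared tubes lie on the table and are look-alikes. The tube at (376,228) fits, because it is aluminium, collared and in the rack. The cup is at (155,207) and the knob at (227,243). Next I'll confirm with a crop and measure.

```bash
python3 - <<'E'
from h import *
T=dict(np.load('top.npz'));S=dict(np.load('scene.npz'))
a=cv2.resize(T['image'][170:280,290:400],(390,390),interpolation=3);b=cv2.resize(S['image'][140:250,160:270],(390,390),interpolation=3)
cv2.imwrite('pics/crop.png',np.hstack([a,b]))
W=pts(T);WS=pts(S)
def hull(m):
    r=cv2.minAreaRect(m.astype(np.float32)*1000);return np.round(r[0],1),np.round(r[1],1),round(r[2],2)
# rack base plate: top z 8mm
reg=W[180:280,295:395].reshape(-1,3);p=reg[(reg[:,2]>.003)]
print('rack all',hull(p[p[:,2]<.016][:,:2]))
reg=W[160:260,130:255].reshape(-1,3);p=reg[(reg[:,2]>.006)&(reg[:,2]<.02)]
print('stand',hull(p[:,:2]))
g=reg[(reg[:,2]>.064)&(reg[:,2]<.075)];print('box',hull(g[:,:2]))
for nm,w in(('t',W),('s',WS)):
    q=w.reshape(-1,3);q=q[(q[:,2]>.11)&(q[:,2]<.13)&(abs(q[:,0]-.5)<.2)&(q[:,1]>.1)];print(nm,'cup',len(q),q.mean(0).round(3),hull(q[:,:2]),np.percentile(q[:,2],[5,95]).round(4))
# knob: dark
im=T['image'].max(-1);m=(im<45);m[:230]=0;m[255:]=0;m[:,:215]=0;m[:,240:]=0
q=W[m];q=q[q[:,2]>.03];print('knob',len(q),hull(q[:,:2]),np.nanmax(q[:,2]))
# tubes: points high
for nm,w in(('t',W),('s',WS)):
  q=w.reshape(-1,3);q=q[(q[:,2]>.11)&(q[:,2]<.26)&(q[:,1]<0)&(abs(q[:,0]-.45)<.2)&(q[:,1]>-.4)]
  for z in np.arange(.11,.25,.01):
    s=q[(abs(q[:,2]-z)<.005)]; 
    for side in(0,1):
      r=s[(s[:,1]<-.235)==side] if len(s) else s
      if len(r):print(nm,round(z,3),side,len(r),np.median(r[:,:2],0).round(4),np.ptp(r[:,1]).round(4))
E
```

```text
rack all (array([ 544.3, -203.1]), array([243.4, 245.2]), 0.21)
stand (array([596., 170.]), array([227.6, 299.7]), 3.9)
box (array([578.6, 150.4]), array([111.1, 198.8]), 11.87)
t cup 175 [0.58  0.233 0.118] (array([579.6, 232.9]), array([44.9, 43.9]), 44.86) [0.1113 0.1217]
s cup 245 [0.585 0.232 0.116] (array([583.6, 232.9]), array([44.2, 45.7]), 47.46) [0.1108 0.1201]
knob 26 (array([515.8,  81.1]), array([46. , 23.4]), 20.64) 0.06006853883046881
t 0.11 0 39 [ 0.5374 -0.1519] 0.0979
t 0.11 1 33 [ 0.5184 -0.247 ] 0.0331
t 0.12 0 71 [ 0.5447 -0.1496] 0.0351
t 0.12 1 63 [ 0.5213 -0.2482] 0.0351
t 0.13 0 51 [ 0.5478 -0.1527] 0.0323
t 0.13 1 45 [ 0.5268 -0.2478] 0.0336
t 0.14 0 37 [ 0.5528 -0.1545] 0.0193
t 0.14 1 29 [ 0.5424 -0.2471] 0.0324
t 0.15 0 45 [ 0.5598 -0.1554] 0.02
t 0.15 1 104 [ 0.5373 -0.2524] 0.032
t 0.16 0 44 [ 0.5671 -0.1586] 0.0207
t 0.16 1 52 [ 0.546  -0.2534] 0.0211
t 0.17 0 40 [ 0.5736 -0.1577] 0.0206
t 0.17 1 38 [ 0.5519 -0.2548] 0.0193
t 0.18 0 48 [ 0.5804 -0.1609] 0.0205
t 0.18 1 55 [ 0.5597 -0.2562] 0.0191
t 0.19 0 50 [ 0.5872 -0.1624] 0.0216
t 0.19 1 48 [ 0.566
[... 273 characters left out ...]
5
s 0.12 1 48 [ 0.5433 -0.2457] 0.0258
s 0.13 0 32 [ 0.5683 -0.1504] 0.0229
s 0.13 1 20 [ 0.5561 -0.2507] 0.0265
s 0.14 0 26 [ 0.5741 -0.152 ] 0.017
s 0.14 1 71 [ 0.5559 -0.2525] 0.032
s 0.15 0 27 [ 0.5814 -0.155 ] 0.0185
s 0.15 1 59 [ 0.5512 -0.2491] 0.0235
s 0.16 0 31 [ 0.5885 -0.1557] 0.0182
s 0.16 1 35 [ 0.5676 -0.2534] 0.0184
s 0.17 0 32 [ 0.5957 -0.1578] 0.0186
s 0.17 1 32 [ 0.5739 -0.2534] 0.0187
s 0.18 0 31 [ 0.603  -0.1584] 0.0185
s 0.18 1 38 [ 0.5818 -0.2567] 0.0191
s 0.19 0 37 [ 0.6101 -0.1615] 0.0195
s 0.19 1 42 [ 0.5869 -0.257 ] 0.0195
s 0.2 0 79 [ 0.61   -0.1669] 0.0221
s 0.2 1 81 [ 0.5888 -0.2642] 0.0229
s 0.21 0 20 [ 0.6036 -0.1667] 0.0161
s 0.21 1 16 [ 0.5829 -0.2638] 0.0165
```

View pics/crop.png

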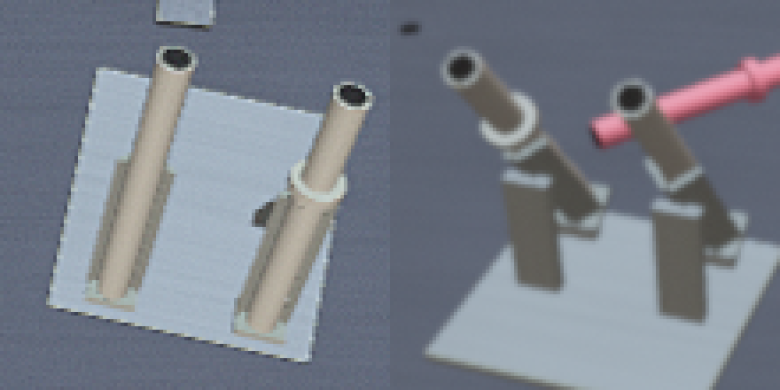

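The crop confirms it: the tube at (376,228) in the top view has the white ring around its upper part, and its neighbour has none. I'll swing over now.

>>> drive_tool(increments=[0,0.0275,-0.059,0.0125,0,0,0,0,0.0275,-0.059,0.0125,0,0,0,0,0.0275,-0.059,0.0125,0,0,0,0,0.0275,-0.059,0.0125,0,0,0,0,0.0275,-0.059,0.0125,0,0,0,0,0.0275,-0.059,0.0125,0,0,0,0,0.0275,-0.059,0.0125,0,0,0,0,0.0275,-0.059,0.0125,0,0,0])

```text
time: 1.1
tool_pos: [0.378, 0.0761, 0.3337]
orientation: [3.141, 0.0, 2.827]
wrist_force: [1.9, -0.3, -0.3]
gripper_width: 0.0852
grip_force: 0.0
```

>>> drive_tool(increments=[0,0.0175,-0.0375,-0.005,-0.009,-0.043,0.013,0,0.0175,-0.0375,-0.005,-0.009,-0.043,0.013,0,0.0175,-0.0375,-0.005,-0.009,-0.043,0.013,0,0.0175,-0.0375,-0.005,-0.009,-0.043,0.013,0,0.0175,-0.0375,-0.005,-0.009,-0.043,0.013,0,0.0175,-0.0375,-0.005,-0.009,-0.043,0.013,0,0.0175,-0.0375,-0.005,-0.009,-0.043,0.013,0,0,0,0,-0.009,-0.043,0.013])

```text
time: 2.1
tool_pos: [0.5002, -0.1868, 0.2962]
orientation: [3.12, 0.348, 2.925]
wrist_force: [-0.2, 0.3, 0.3]
gripper_width: 0.0857
grip_force: 0.0
```

```bash
cat >> h.py <<'E'
from scipy.spatial.transform import Rotation as Ro
def wrist():
    o=get_obs(); c=capture('wrist'); T=np.eye(4);T[:3,:3]=Ro.from_euler('xyz',o['orientation']).as_matrix();T[:3,3]=o['tool_pos']
    c['world_to_cam']=np.linalg.inv(T@c['mount']); return o,c
def goal(p,heading,tilt):
    """print the shift and rotvec from the measured pose to TCP p, tool z tilted outward by tilt along heading"""
    o=get_obs(); h=np.array([np.cos(heading),np.sin(heading),0]); tz=np.sin(tilt)*h+[0,0,-np.cos(tilt)]
    y=np.array([-h[1],h[0],0]); R=Ro.from_euler('xyz',o['orientation'])
    best=min(((Ro.from_matrix(np.stack([np.cross(s*y,tz),s*y,tz],1))*R.inv()).as_rotvec() for s in(1,-1)),key=np.linalg.norm)
    print('t',round(o['time'],2),'pos',o['tool_pos'].round(4),'shift',(np.array(p)-o['tool_pos']).round(4),'rot',best.round(4),'q',o['joints'].round(2),'F',o['wrist_force'].round(1))
E
python3 - <<'E'
from h import *
goal([.530,-.248,.276],np.radians(-12.1),np.radians(20))
o,c=wrist(); cv2.imwrite('pics/w1.png',c['image']); np.savez('w1.npz',**c); print(c['mount'].round(3).tolist())
E
```

```text
t 2.1 pos [ 0.5002 -0.1868  0.2962] shift [ 0.0298 -0.0612 -0.0202] rot [-0.0199  0.0031 -0.002 ] q [-0.54 -0.19  1.56  0.13  1.45 -1.89] F [-0.2  0.3  0.3]
[[0.0, -0.965, -0.261, 0.067], [1.0, 0.001, -0.001, -0.002], [0.001, -0.261, 0.965, -0.134], [0.0, 0.0, 0.0, 1.0]]
```

View pics/w1.png

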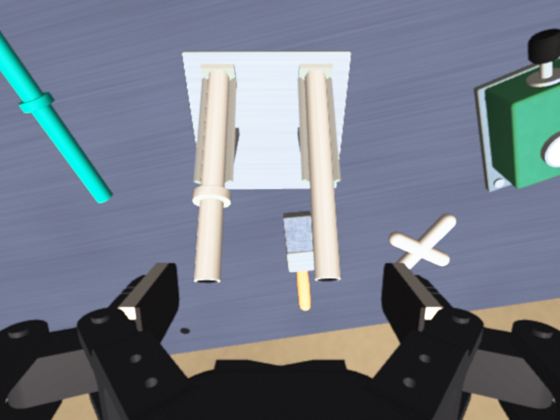

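The wrist view shows the collared tube at left, with its collar at (211,197) and top at (207,280). The plain tube is at (320,180). I'll refine the axis from the wrist depth.

```bash
python3 - <<'E'
from h import *
c=dict(np.load('w1.npz'));W=pts(c)
for nm,(a,b) in dict(coll=(185,240),plain=(295,345)).items():
    q=W[60:285,a:b].reshape(-1,3);q=q[(q[:,2]>.155)&(q[:,2]<.2)]
    m=[]
    for z in np.arange(.16,.2,.008):
        s=q[abs(q[:,2]-z)<.004]; m.append([z,*s.mean(0)[:2],np.ptp(s[:,1])]); 
    m=np.array(m);print(nm,m.round(4).tolist()); 
    f=np.polyfit(m[:,0],m[:,1:3],1);print(f.round(3).tolist(),'yaw',np.degrees(np.arctan2(f[0,1],f[0,0])))
# collar: widest
q=W[185:210,185:240].reshape(-1,3);q=q[q[:,2]>.12];print('collar',np.nanmean(q,0).round(4),np.nanmax(q[:,2]))
E
```

```text
coll [[0.16, 0.5475, -0.2574, 0.0224], [0.168, 0.5527, -0.2583, 0.0211], [0.176, 0.5584, -0.2592, 0.0222], [0.184, 0.5638, -0.261, 0.0219], [0.192, 0.5696, -0.2617, 0.0228], [0.2, 0.5751, -0.2632, 0.0207]]
[[0.693, -0.148], [0.436, -0.234]] yaw -12.045683976700095
plain [[0.16, 0.5676, -0.1622, 0.022], [0.168, 0.5731, -0.1635, 0.0219], [0.176, 0.5788, -0.1645, 0.0219], [0.184, 0.5843, -0.1658, 0.0223], [0.192, 0.5898, -0.167, 0.022], [0.2, 0.5954, -0.1684, 0.0215]]
[[0.694, -0.151], [0.457, -0.138]] yaw -12.3119769059845
collar [ 0.5376 -0.2548  0.1487] 0.15949516496182303
```

>>> drive_tool(increments=[0,0.0055,-0.0105,-0.0095,0,0,0,0,0.0055,-0.0105,-0.0095,0,0,0,0,0.0055,-0.0105,-0.0095,0,0,0,0,0.0055,-0.0105,-0.0095,0,0,0,0,0,0,0,0,0,0])

```text
time: 2.78
tool_pos: [0.5221, -0.227, 0.2586]
orientation: [3.12, 0.347, 2.927]
wrist_force: [0.4, 0.1, 0.4]
gripper_width: 0.0855
grip_force: 0.0
```

```bash
python3 - <<'E'
from h import *
goal([.534,-.253,.266],np.radians(-12.1),np.radians(20))
o,c=wrist();W=pts(c);cv2.imwrite('pics/w2.png',c['image'])
q=W.reshape(-1,3);q=q[(q[:,2]>.155)&(q[:,2]<.2)&(q[:,1]<-.22)&(q[:,1]>-.3)&(q[:,0]>.5)&(q[:,0]<.62)]
for z in (.16,.168,.176,.184,.192):
    s=q[abs(q[:,2]-z)<.004];print(z,len(s),s.mean(0).round(4),s.min(0)[1].round(4),s.max(0)[1].round(4))
E
```

```text
t 2.77 pos [ 0.5221 -0.227   0.2586] shift [ 0.0119 -0.026   0.0074] rot [-0.0204  0.0028 -0.0042] q [-0.59 -0.1   1.56  0.15  1.37 -1.96] F [0.4 0.1 0.4]
0.16 374 [ 0.5472 -0.258   0.16  ] -0.2709 -0.2492
0.168 392 [ 0.5527 -0.2591  0.168 ] -0.2729 -0.2505
0.176 414 [ 0.5583 -0.2603  0.176 ] -0.2734 -0.2517
0.184 423 [ 0.5639 -0.2615  0.184 ] -0.2756 -0.2529
0.192 448 [ 0.5694 -0.2625  0.192 ] -0.2756 -0.254
```

>>> drive_tool(increments=[0,0.006,-0.014,0.004,-0.01,0.001,-0.002,0,0.006,-0.014,0.004,-0.01,0.001,-0.002,0,0.0073,-0.0016,-0.02,0,0,0,0,0.0073,-0.0016,-0.02,0,0,0,0,0.0073,-0.0016,-0.02,0,0,0,0,0,0,0,0,0,0,0,0,0,0,0,0,0])

```text
time: 3.7
tool_pos: [0.5566, -0.26, 0.21]
orientation: [-3.14, 0.355, 2.932]
wrist_force: [-0.9, 0.1, 0.7]
gripper_width: 0.0853
grip_force: 0.0
```

```bash
python3 - <<'E'
from h import *
goal([.571,-.2625,.163],np.radians(-12.1),np.radians(20))
E
```

```text
t 3.7 pos [ 0.5566 -0.26    0.21  ] shift [ 0.0144 -0.0025 -0.047 ] rot [ 0.0027  0.0052 -0.0008] q [-0.6   0.01  1.55  0.14  1.25 -1.98] F [-0.9  0.1  0.7]
```

>>> drive_tool(increments=[0,0.0048,-0.0008,-0.0157,0,0,0,0,0.0048,-0.0008,-0.0157,0,0,0,0,0.0048,-0.0008,-0.0157,0,0,0,0,0,0,0,0,0,0,130,0,0,0,0,0,0,255,0,0,0,0,0,0,255,0,0,0,0,0,0,255,0,0,0,0,0,0], newtons=50)

```text
time: 4.7
tool_pos: [0.5708, -0.2618, 0.1623]
orientation: [-3.141, 0.354, 2.932]
wrist_force: [-0.0, 0.2, 1.8]
gripper_width: 0.0206
grip_force: 48.7
```

```bash
python3 - <<'E'
from h import *
goal([.571,-.2625,.163],np.radians(-12.1),np.radians(20))
E
```

```text
t 4.7 pos [ 0.5708 -0.2618  0.1623] shift [ 0.0002 -0.0007  0.0007] rot [ 0.0018  0.0048 -0.0009] q [-0.58  0.06  1.59  0.14  1.16 -1.98] F [-0.   0.2  1.8]
```

>>> drive_tool(increments=[255,0,0,0.02,0,0,0,255,0,0,0.04,0,0,0,255,0,0,0.045,0,0,0,255,-0.01,0,0.045,0,0,0,255,-0.01,0.02,0.02,-0.025,-0.12,0,255,-0.01,0.03,0.01,-0.025,-0.12,0,255,-0.01,0.04,0.01,-0.025,-0.12,0,255,0,0.04,0,-0.025,-0.12,0])

```text
time: 5.7
tool_pos: [0.5298, -0.1313, 0.3533]
orientation: [3.139, 0.85, 2.928]
wrist_force: [1.0, 1.4, -0.6]
gripper_width: 0.0205
grip_force: 49.1
```

```bash
python3 - <<'E'
from h import *
goal([.55,.233,.36],np.radians(-12.1),np.radians(55)); goal([.55,.233,.36],np.radians(15),np.radians(55)); print(get_obs()['gripper_width'])
E
```

```text
t 5.7 pos [ 0.5298 -0.1313  0.3533] shift [0.0202 0.3643 0.0067] rot [-0.0246 -0.1074  0.0002] q [-0.45 -0.48  1.83  0.22  0.97 -1.86] F [ 1.   1.4 -0.6]
t 5.7 pos [ 0.5298 -0.1313  0.3533] shift [0.0202 0.3643 0.0067] rot [ 0.0013 -0.1112  0.4727] q [-0.45 -0.48  1.83  0.22  0.97 -1.86] F [ 1.   1.4 -0.6]
0.020545131840251054
```

>>> drive_tool(increments=[255,0.006,0.052,0.001,0,-0.016,0.0675,255,0.006,0.052,0.001,0,-0.016,0.0675,255,0.006,0.052,0.001,0,-0.016,0.0675,255,0.006,0.052,0.001,0,-0.016,0.0675,255,0.006,0.052,0.001,0,-0.016,0.0675,255,0.006,0.052,0.001,0,-0.016,0.0675,255,0.006,0.052,0.001,0,-0.016,0.0675,255,0,0,0,0,0,0])

```text
time: 6.7
tool_pos: [0.5717, 0.235, 0.3566]
orientation: [-3.14, 0.951, -2.873]
wrist_force: [0.6, 0.3, -1.3]
gripper_width: 0.0208
grip_force: 49.3
```

```bash
python3 - <<'E'
from h import *
goal([.591,.235,.36],np.radians(15),np.radians(55))
ims=[]
for n in('scene','top'):
    c=snap(n); W=pts(c); q=W.reshape(-1,3)
    q=q[(abs(q[:,0]-.58)<.08)&(abs(q[:,1]-.22)<.08)]
    for z in np.arange(.11,.4,.015):
        s=q[abs(q[:,2]-z)<.0075]
        if len(s)>5: print(n,round(z,3),len(s),s.mean(0)[:2].round(4),s.min(0)[:2].round(4),s.max(0)[:2].round(4))
    ims.append(c['image'])
a=cv2.resize(ims[0][100:300,300:500],(400,400));b=cv2.resize(ims[1][120:270,100:250],(400,400))
cv2.imwrite('pics/cup.png',np.hstack([a,b]))
E
```

```text
t 6.7 pos [0.5717 0.235  0.3566] shift [0.0193 0.     0.0034] rot [ 0.0034 -0.0086 -0.0057] q [ 0.32 -0.34  1.78 -0.06  0.75 -1.49] F [ 0.6  0.3 -1.3]
scene 0.11 249 [0.5861 0.2317] [0.5623 0.2093] [0.6072 0.2519]
scene 0.125 115 [0.5832 0.2324] [0.5599 0.2105] [0.6059 0.2554]
scene 0.185 21 [0.5679 0.2286] [0.5592 0.2206] [0.5717 0.2404]
scene 0.2 83 [0.5685 0.2286] [0.5571 0.2201] [0.5737 0.2421]
scene 0.215 85 [0.5687 0.2284] [0.5589 0.2202] [0.5734 0.2414]
scene 0.23 95 [0.5689 0.2286] [0.5581 0.2204] [0.5739 0.2412]
scene 0.245 90 [0.5693 0.2285] [0.5585 0.2203] [0.574  0.2416]
scene 0.26 99 [0.5691 0.2284] [0.558  0.2198] [0.5736 0.241 ]
scene 0.275 96 [0.5694 0.2287] [0.5573 0.2205] [0.5747 0.2416]
scene 0.29 104 [0.5698 0.2286] [0.5605 0.2204] [0.5749 0.2427]
scene 0.305 108 [0.5702 0.2288] [0.5599 0.2202] [0.5749 0.2414]
scene 0.32 132 [0.5738 0.2275] [0.5579 0.2147] [0.5805 0.2476]
scene 0.335 167 [0.57   0.2291] [0.5501 0.215 ] [0.5804 0.2477]
scene 0.35 168 [0.5744 0.2313] [0.5644 0.2084] [0.585  0.2523]
scene 0.365 370 [0.5716 0.2261] [0.5439 0.183 ] [0.5904 0.2565]
scene 0.38 570 [0.5525 0.2138] [0.5064 0.1647] [0.5762 0.2649]
scene 0.395 866 [0.5398 0.2143] [0.5003 0.1517] [0.5757 0.2739]
top 0.11 96 [0.5792 0.2306] [0.5576 0.2102] [0.5994 0.2527]
top 0.125 102 [0.5813 0.2299] [0.5587 0.2108] [0.6012 0.2557]
top 0.2 32 [0.5565 0.2223] [0.5489 0.2197] [0.5668 0.2295]
top 0.215 26 [0.5573 0.2222] [0.5496 0.2195] [0.5677 0.2262]
top 0.23 24 [0.5589 0.221 ] [0.5524 0.2196] [0.5673 0.2234]
top 0.245 22 [0.561  0.2207] [0.5549 0.2192] [0.5679 0.2233]
top 0.26 17 [0.564  0.2215] [0.5578 0.2193] [0.5711 0.2278]
top 0.275 7 [0.5666 0.2226] [0.5621 0.2199] [0.5709 0.2271]
top 0.365 143 [0.5649 0.2223] [0.5313 0.2009] [0.5851 0.2547]
top 0.38 378 [0.5463 0.2251] [0.5108 0.1867] [0.5727 0.2673]
top 0.395 699 [0.5428 0.2271] [0.5014 0.1517] [0.5734 0.2753]
```

View pics/cup.png

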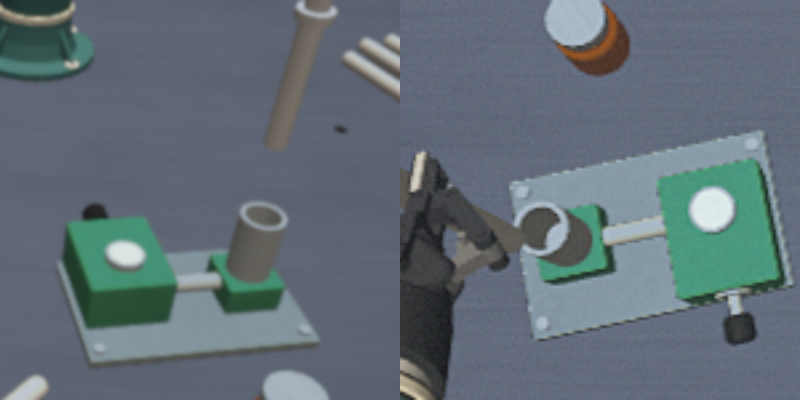

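The tube hangs about 1° off upright, with its foot at z≈0.187. The cup is about 18 mm further out in x. I'll centre it and descend most of the way.

>>> drive_tool(increments=[255,0.009,0.0005,0,0,-0.006,0,255,0.0085,0.0005,0,0,-0.006,0,255,0,0,0,0,0,0,255,0,0,-0.015,0,0,0,255,0,0,-0.015,0,0,0,255,0,0,-0.015,0,0,0,255,0,0,0,0,0,0,255,0,0,0,0,0,0])

```text
time: 7.8
tool_pos: [0.5902, 0.2334, 0.3139]
orientation: [-3.134, 0.967, -2.872]
wrist_force: [0.1, 0.0, -0.9]
gripper_width: 0.0206
grip_force: 49.3
```

```bash
python3 - <<'E'
from h import *
goal([.5895,.236,.36],np.radians(15),np.radians(55))
for n in('scene',):
    c=snap(n); W=pts(c); q=W.reshape(-1,3)
    q=q[(abs(q[:,0]-.58)<.08)&(abs(q[:,1]-.22)<.08)]
    for z in np.arange(.11,.27,.015):
        s=q[abs(q[:,2]-z)<.0075]
        if len(s)>5: print(n,round(z,3),len(s),s.mean(0)[:2].round(4),s.min(0).round(4),s.max(0).round(4))
E
```

```text
t 7.8 pos [0.5902 0.2334 0.3139] shift [-0.0007  0.0026  0.0461] rot [ 0.0024  0.0077 -0.0014] q [ 0.31 -0.29  1.84 -0.06  0.63 -1.5 ] F [ 0.1  0.  -0.9]
scene 0.11 255 [0.5858 0.2314] [0.562  0.2097 0.1026] [0.6066 0.2511 0.1174]
scene 0.125 106 [0.583  0.2327] [0.5594 0.2103 0.1175] [0.6057 0.2547 0.1209]
scene 0.155 81 [0.5896 0.2268] [0.5787 0.2185 0.1476] [0.5949 0.2395 0.1625]
scene 0.17 83 [0.5896 0.2274] [0.5776 0.2191 0.1626] [0.5955 0.2403 0.1774]
scene 0.185 81 [0.5894 0.2267] [0.58   0.2189 0.1775] [0.5945 0.2401 0.1923]
scene 0.2 89 [0.5893 0.2271] [0.5778 0.2189 0.1925] [0.5943 0.2393 0.2075]
scene 0.215 90 [0.5893 0.2272] [0.5777 0.2187 0.2076] [0.5938 0.2402 0.2223]
scene 0.23 94 [0.5893 0.2269] [0.5796 0.2188 0.2225] [0.5952 0.2406 0.2373]
scene 0.245 99 [0.5895 0.2272] [0.578  0.2186 0.2375] [0.5956 0.2398 0.2522]
scene 0.26 103 [0.5893 0.2272] [0.5773 0.2191 0.2527] [0.5936 0.2404 0.2675]
```

>>> drive_tool(increments=[255,-0.001,0.003,0,0,0,0,255,0,0,-0.0125,0,0,0,255,0,0,-0.0125,0,0,0,255,0,0,-0.0125,0,0,0,255,0,0,-0.0125,0,0,0,255,0,0,-0.0125,0,0,0,255,0,0,-0.0125,0,0,0,255,0,0,0,0,0,0])

```text
time: 8.85
tool_pos: [0.5884, 0.236, 0.236]
orientation: [-3.134, 0.962, -2.872]
wrist_force: [-0.3, -0.3, -1.2]
gripper_width: 0.0205
grip_force: 49.3
```

```bash
python3 - <<'E'
from h import *
goal([.589,.2365,.22],np.radians(15),np.radians(55.5))
for n in('scene',):
    c=snap(n); W=pts(c); q=W.reshape(-1,3)
    q=q[(abs(q[:,0]-.58)<.08)&(abs(q[:,1]-.22)<.08)]
    for z in np.arange(.125,.27,.015):
        s=q[abs(q[:,2]-z)<.0075]
        if len(s)>5: print(n,round(z,3),len(s),s.mean(0)[:2].round(4),s.min(0).round(4),s.max(0).round(4))
E
```

```text
t 8.85 pos [0.5884 0.236  0.236 ] shift [ 0.0006  0.0005 -0.016 ] rot [ 0.0061 -0.0051 -0.0012] q [ 0.31 -0.24  1.96 -0.1   0.47 -1.46] F [-0.3 -0.3 -1.2]
scene 0.125 163 [0.5879 0.2303] [0.5614 0.2096 0.1175] [0.6052 0.2552 0.1319]
scene 0.14 75 [0.587  0.2295] [0.5766 0.2216 0.1326] [0.5917 0.2426 0.147 ]
scene 0.155 80 [0.5873 0.2297] [0.5763 0.2214 0.1476] [0.5929 0.2417 0.1622]
scene 0.17 82 [0.587  0.2298] [0.5761 0.2216 0.1626] [0.5917 0.2438 0.1774]
scene 0.185 84 [0.5871 0.2298] [0.5778 0.2216 0.1776] [0.5925 0.2437 0.1924]
scene 0.2 101 [0.5906 0.2281] [0.5694 0.2154 0.1928] [0.598  0.247  0.2074]
scene 0.215 129 [0.5869 0.2306] [0.5659 0.2165 0.2075] [0.5976 0.2479 0.2223]
scene 0.23 119 [0.591  0.2324] [0.5814 0.2087 0.2225] [0.6028 0.2544 0.2374]
scene 0.245 314 [0.5873 0.227 ] [0.545  0.1815 0.2376] [0.6044 0.2617 0.2525]
scene 0.26 480 [0.5654 0.2168] [0.5171 0.162  0.2526] [0.5921 0.2668 0.2674]
```

>>> drive_tool(increments=[255,0,0.0005,-0.003,0,0,0,255,0,0,-0.003,0,0,0,255,0,0,-0.003,0,0,0,255,0,0,-0.002,0,0,0,255,0,0,0,0,0,0])

```text
time: 9.52
tool_pos: [0.5889, 0.2367, 0.2272]
orientation: [-3.134, 0.965, -2.872]
wrist_force: [0.2, 0.3, -1.5]
gripper_width: 0.0205
grip_force: 49.3
```

>>> drive_tool(increments=[255,0,0,-0.002,0,0,0,255,0,0,0,0,0,0])

```text
time: 9.78
tool_pos: [0.589, 0.2367, 0.2253]
orientation: [-3.134, 0.965, -2.872]
wrist_force: [-0.3, 0.4, -2.1]
gripper_width: 0.0201
grip_force: 49.3
```

>>> drive_tool(increments=[255,0,0,-0.002,0,0,0,255,0,0,0,0,0,0])

```text
time: 10.02
tool_pos: [0.5889, 0.2367, 0.2232]
orientation: [-3.134, 0.965, -2.872]
wrist_force: [0.0, -0.8, -1.8]
gripper_width: 0.0204
grip_force: 49.3
```

>>> drive_tool(increments=[255,0,0,-0.002,0,0,0,255,0,0,0,0,0,0])

```text
time: 10.28
tool_pos: [0.5889, 0.2367, 0.2211]
orientation: [-3.134, 0.965, -2.872]
wrist_force: [-0.3, -0.2, -1.6]
gripper_width: 0.0205
grip_force: 49.3
```

>>> drive_tool(increments=[255,0,0,-0.0015,0,0,0,255,0,0,0,0,0,0])

```text
time: 10.52
tool_pos: [0.5892, 0.2368, 0.2204]
orientation: [-3.134, 0.967, -2.872]
wrist_force: [-0.0, -0.2, -1.3]
gripper_width: 0.0207
grip_force: 49.4
```

>>> drive_tool(increments=[255,0,0,-0.0015,0,0,0,255,0,0,0,0,0,0])

```text
time: 10.78
tool_pos: [0.5897, 0.237, 0.2204]
orientation: [-3.134, 0.969, -2.872]
wrist_force: [-1.3, -0.7, 3.8]
gripper_width: 0.0207
grip_force: 49.5
```

>>> drive_tool(increments=[180,0,0,0,0,0,0,120,0,0,0,0,0,0,60,0,0,0,0,0,0,40,0,0,0,0,0,0,40,0,0,0,0,0,0])

```text
time: 11.4
tool_pos: [0.589, 0.2367, 0.2184]
orientation: [-3.134, 0.966, -2.872]
wrist_force: [0.3, 0.5, 0.0]
gripper_width: 0.0722
grip_force: 0.0
```

```bash
python3 - <<'E'
from h import *
goal([.59,.237,.22],np.radians(15),np.radians(55.5))
c=snap('scene'); W=pts(c); q=W.reshape(-1,3)
q=q[(abs(q[:,0]-.58)<.08)&(abs(q[:,1]-.22)<.08)]
for z in np.arange(.125,.27,.015):
        s=q[abs(q[:,2]-z)<.0075]
        if len(s)>5: print(round(z,3),len(s),s.mean(0)[:2].round(4),s.min(0).round(4),s.max(0).round(4))
E
```

```text
t 11.4 pos [0.589  0.2367 0.2184] shift [0.001  0.0003 0.0016] rot [ 0.005  -0.0019 -0.0012] q [ 0.32 -0.22  1.98 -0.11  0.42 -1.44] F [0.3 0.5 0. ]
0.125 163 [0.5882 0.2306] [0.5608 0.2108 0.1175] [0.605  0.2551 0.1324]
0.14 74 [0.5885 0.2304] [0.5761 0.2223 0.1325] [0.5944 0.2423 0.1473]
0.155 80 [0.5887 0.2305] [0.5786 0.2222 0.1477] [0.5954 0.2427 0.1625]
0.17 80 [0.5886 0.2302] [0.5771 0.2224 0.1626] [0.5927 0.2431 0.1773]
0.185 127 [0.5905 0.2295] [0.5697 0.2167 0.178 ] [0.6003 0.2488 0.1925]
0.2 107 [0.5889 0.231 ] [0.5789 0.2163 0.1925] [0.5975 0.2494 0.2074]
0.215 153 [0.5861 0.2326] [0.5557 0.1846 0.2077] [0.6017 0.276  0.2225]
0.23 372 [0.5819 0.2296] [0.5398 0.1611 0.2226] [0.6046 0.2819 0.2374]
0.245 600 [0.5603 0.2222] [0.5115 0.1536 0.2375] [0.594  0.288  0.2525]
0.26 771 [0.5501 0.2216] [0.5019 0.1478 0.2525] [0.5934 0.2914 0.2675]
```

Released. The tube stands upright with its collar underside at about 0.18 m, so the foot is on the floor. I'll retreat along the tool axis.

>>> drive_tool(increments=[20,-0.012,-0.003,0.0085,0,0,0,20,-0.02,-0.0053,0.0145,0,0,0,20,-0.02,-0.0053,0.0145,0,0,0,20,-0.024,-0.0063,0.017,0,0,0,20,-0.024,-0.0063,0.017,0,0,0,20,-0.024,-0.0063,0.017,0,0,0,0,-0.024,-0.03,0.03,0.02,0.15,0,0,0,-0.03,0.03,0.02,0.15,0])

```text
time: 12.45
tool_pos: [0.4391, 0.1456, 0.3681]
orientation: [2.998, 0.682, -2.98]
wrist_force: [2.3, -0.7, -0.1]
gripper_width: 0.0852
grip_force: 0.0
```

```bash
python3 - <<'E'
from h import *
goal([.45,.08,.25],np.radians(11),0)
E
```

```text
t 12.45 pos [0.4391 0.1456 0.3681] shift [ 0.0109 -0.0656 -0.1181] rot [-0.2555  0.646  -0.0198] q [ 0.05 -0.59  1.79  0.22  1.28 -1.73] F [ 2.3 -0.7 -0.1]
```

>>> drive_tool(increments=[0,0.001,-0.009,-0.016,-0.0365,0.0925,-0.003,0,0.001,-0.009,-0.016,-0.0365,0.0925,-0.003,0,0.001,-0.009,-0.016,-0.0365,0.0925,-0.003,0,0.001,-0.009,-0.016,-0.0365,0.0925,-0.003,0,0.001,-0.009,-0.016,-0.0365,0.0925,-0.003,0,0.001,-0.009,-0.016,-0.0365,0.0925,-0.003,0,0.001,-0.009,-0.016,-0.0365,0.0925,-0.003,0,0,0,0,0,0,0])

```text
time: 13.45
tool_pos: [0.4491, 0.0816, 0.2522]
orientation: [-3.138, -0.004, -2.954]
wrist_force: [-0.2, 0.3, 0.7]
gripper_width: 0.0852
grip_force: 0.0
```

```bash
python3 - <<'E'
from h import *
goal([.45,.08,.25],np.radians(11),0)
o,c=wrist();np.savez('w3.npz',**c);cv2.imwrite('pics/w3.png',c['image'])
W=pts(c);hsv=cv2.cvtColor(c['image'],cv2.COLOR_BGR2HSV)
q=W[(W[...,2]>.03)&(W[...,2]<.068)&(hsv[...,2]<60)&(abs(W[...,1]-.08)<.06)]
print('dark',len(q),q.mean(0).round(4),q.min(0).round(4),q.max(0).round(4),cv2.minAreaRect((q[:,:2]*1000).astype(np.float32)))
g=W[(W[...,2]>.066)&(W[...,2]<.074)&(hsv[...,1]>120)&(hsv[...,0]>50)&(hsv[...,0]<90)];print('box',len(g),cv2.minAreaRect((g[:,:2]*1000).astype(np.float32)))
E
```

```text
t 13.45 pos [0.4491 0.0816 0.2522] shift [ 0.0009 -0.0016 -0.0022] rot [ 0.0047 -0.0031  0.0043] q [ 0.06 -0.12  1.55 -0.    1.72 -1.7 ] F [-0.2  0.3  0.7]
dark 547 [0.5008 0.0768 0.0543] [0.4901 0.0632 0.0381] [0.5167 0.0907 0.0604] ((503.5564270019531, 77.15296936035156), (24.132627487182617, 25.2807674407959), 11.689199447631836)
box 5845 ((587.0283203125, 95.06193542480469), (106.01828002929688, 87.19053649902344), 12.078946113586426)
```

View pics/w3.png

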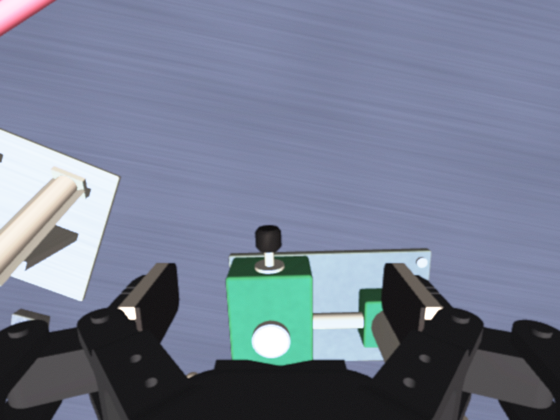

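The wrist view shows the knob head at (268,238) in front of the green box. That puts it at (0.503, 0.077) with stand yaw 12.1°, which fits the box geometry.

>>> drive_tool(increments=[0,0.018,-0.0015,-0.02,0.0015,-0.001,0.008,0,0.018,-0.0015,-0.03,0.0015,-0.001,0.008,0,0.018,-0.0015,-0.03,0.0015,-0.001,0.007,0,0,0,-0.03,0,0,0,0,0,0,-0.03,0,0,0,0,0,0,-0.02,0,0,0,0,0,0,0,0,0,0])

```text
time: 14.38
tool_pos: [0.5016, 0.0773, 0.0939]
orientation: [-3.141, 0.003, -2.931]
wrist_force: [1.0, -0.0, -0.1]
gripper_width: 0.0856
grip_force: 0.0
```

```bash
python3 - <<'E'
from h import *
goal([.503,.077,.035],np.radians(12.1),0)
E
```

```text
t 14.38 pos [0.5016 0.0773 0.0939] shift [ 0.0014 -0.0003 -0.0589] rot [-0.0003  0.0028  0.0003] q [ 0.04  0.07  1.69  0.    1.39 -1.74] F [ 1.  -0.  -0.1]
```

>>> drive_tool(increments=[0,0.0005,0,-0.02,0,0.0014,0,0,0.0005,0,-0.02,0,0.0014,0,0,0,0,-0.019,0,0,0,0,0,0,0,0,0,0,120,0,0,0,0,0,0,255,0,0,0,0,0,0,255,0,0,0,0,0,0,255,0,0,0,0,0,0], newtons=40)

```text
time: 15.38
tool_pos: [0.5041, 0.0783, 0.0365]
orientation: [3.139, 0.002, -2.931]
wrist_force: [-1.7, 4.0, 5.6]
gripper_width: 0.0264
grip_force: 39.3
```

>>> drive_tool(increments=[255,-0.0049,-0.00105,0,0,0,0,255,-0.0049,-0.00105,0,0,0,0,255,-0.0049,-0.00105,0,0,0,0,255,-0.0039,-0.00085,0,0,0,0,255,0,0,0,0,0,0])

```text
time: 16.0
tool_pos: [0.4864, 0.0744, 0.0365]
orientation: [3.14, 0.005, -2.931]
wrist_force: [1.1, 4.5, 3.9]
gripper_width: 0.0263
grip_force: 39.6
```

>>> drive_tool(increments=[255,-0.002,-0.0004,0,0,0,0,255,-0.001,-0.0002,0,0,0,0,255,0,0,0,0,0,0])

```text
time: 16.38
tool_pos: [0.4852, 0.0741, 0.0365]
orientation: [3.14, 0.01, -2.931]
wrist_force: [6.3, 5.4, -1.1]
gripper_width: 0.0267
grip_force: 39.5
```

>>> drive_tool(increments=[255,-0.002,-0.0004,0,0,0,0,255,-0.001,-0.0002,0,0,0,0,255,0,0,0,0,0,0])

```text
time: 16.75
tool_pos: [0.4851, 0.0741, 0.0366]
orientation: [3.14, 0.017, -2.931]
wrist_force: [15.1, 7.4, -8.1]
gripper_width: 0.0268
grip_force: 40.0
```

At the stop: there's no more motion and the force has reached 15 N. I'll hold for over 3 s.

>>> drive_tool(increments=[255,0,0,0,0,0,0,255,0,0,0,0,0,0,255,0,0,0,0,0,0,255,0,0,0,0,0,0,255,0,0,0,0,0,0,255,0,0,0,0,0,0,255,0,0,0,0,0,0,255,0,0,0,0,0,0])

```text
time: 17.75
tool_pos: [0.4851, 0.0741, 0.0366]
orientation: [3.14, 0.017, -2.931]
wrist_force: [15.4, 8.4, -7.2]
gripper_width: 0.0265
grip_force: 40.0
```

>>> drive_tool(increments=[255,0,0,0,0,0,0,255,0,0,0,0,0,0,255,0,0,0,0,0,0,255,0,0,0,0,0,0,255,0,0,0,0,0,0,255,0,0,0,0,0,0,255,0,0,0,0,0,0,255,0,0,0,0,0,0])

```text
time: 18.75
tool_pos: [0.4851, 0.0741, 0.0366]
orientation: [3.14, 0.017, -2.931]
wrist_force: [14.1, 7.7, -8.1]
gripper_width: 0.0265
grip_force: 40.0
```

>>> drive_tool(increments=[255,0,0,0,0,0,0,255,0,0,0,0,0,0,255,0,0,0,0,0,0,255,0,0,0,0,0,0,255,0,0,0,0,0,0,255,0,0,0,0,0,0,255,0,0,0,0,0,0,255,0,0,0,0,0,0])

```text
time: 19.75
tool_pos: [0.4851, 0.0741, 0.0366]
orientation: [3.14, 0.017, -2.931]
wrist_force: [14.3, 7.8, -8.0]
gripper_width: 0.0264
grip_force: 40.0
```

>>> drive_tool(increments=[255,0,0,0,0,0,0,255,0,0,0,0,0,0,255,0,0,0,0,0,0,255,0,0,0,0,0,0,255,0,0,0,0,0,0,255,0,0,0,0,0,0,255,0,0,0,0,0,0,255,0,0,0,0,0,0])

```text
time: 20.75
tool_pos: [0.4851, 0.0741, 0.0366]
orientation: [3.14, 0.017, -2.931]
wrist_force: [15.4, 8.1, -7.9]
gripper_width: 0.0264
grip_force: 40.0
```

>>> drive_tool(increments=[255,0.0049,0.00105,0,0,0,0,255,0.0049,0.00105,0,0,0,0,255,0.0049,0.00105,0,0,0,0,255,0.0039,0.00085,0,0,0,0,255,0.002,0.0004,0,0,0,0,255,0,0,0,0,0,0])

```text
time: 21.5
tool_pos: [0.4995, 0.0773, 0.0364]
orientation: [3.14, 0.001, -2.93]
wrist_force: [-3.0, 4.4, 6.4]
gripper_width: 0.0268
grip_force: 41.4
```

>>> drive_tool(increments=[255,0.003,0.0006,0,0,0,0,255,0.002,0.0004,0,0,0,0,255,0.001,0.0002,0,0,0,0,255,0,0,0,0,0,0])

```text
time: 22.0
tool_pos: [0.5047, 0.0784, 0.0364]
orientation: [3.14, -0.001, -2.93]
wrist_force: [-5.4, 4.1, 8.7]
gripper_width: 0.0263
grip_force: 41.5
```

>>> drive_tool(increments=[255,0.002,0.0004,0,0,0,0,255,0.001,0.0002,0,0,0,0,255,0,0,0,0,0,0])

```text
time: 22.38
tool_pos: [0.5047, 0.0785, 0.0364]
orientation: [3.14, -0.008, -2.93]
wrist_force: [-14.2, 1.1, 16.5]
gripper_width: 0.0266
grip_force: 42.1
```

>>> drive_tool(increments=[150,0,0,0,0,0,0,60,0,0,0,0,0,0,0,0,0,0,0,0,0,0,0,0,0,0,0,0,0,0,0,0.02,0,0,0,0,0,0,0.03,0,0,0,0,0,0,0.04,0,0,0,0,0,0,0.04,0,0,0])

```text
time: 23.38
tool_pos: [0.5086, 0.0779, 0.1662]
orientation: [-3.141, 0.0, -2.931]
wrist_force: [0.2, 0.5, 0.1]
gripper_width: 0.0855
grip_force: 0.0
```

>>> drive_tool(increments=[0,-0.03,-0.01,0.03,0,0,0,0,-0.03,-0.01,0.02,0,0,0,0,0,0,0,0,0,0,0,0,0,0,0,0,0])

```text
time: 23.88
tool_pos: [0.4489, 0.0581, 0.2148]
orientation: [-3.141, 0.001, -2.931]
wrist_force: [0.6, 0.0, 0.6]
gripper_width: 0.0854
grip_force: 0.0
```

```bash
python3 - <<'E'
from h import *
goal([.45,.08,.25],np.radians(12.1),0)
o,c=wrist();W=pts(c);hsv=cv2.cvtColor(c['image'],cv2.COLOR_BGR2HSV)
q=W[(W[...,2]>.03)&(W[...,2]<.068)&(hsv[...,2]<60)&(abs(W[...,1]-.08)<.06)]
print('knob',cv2.minAreaRect((q[:,:2]*1000).astype(np.float32)),q.mean(0))
s=capture('scene')['image'];t=capture('top')['image']
cv2.imwrite('pics/end.png',cv2.resize(np.hstack([s,t]),(800,300)))
E
```

```text
t 23.88 pos [0.4489 0.0581 0.2148] shift [0.0011 0.0219 0.0352] rot [0.0001 0.0009 0.0005] q [ 0.   -0.13  1.63 -0.    1.64 -1.78] F [0.6 0.  0.6]
knob ((503.4082336425781, 76.8893814086914), (22.51194190979004, 25.954526901245117), 10.919050216674805) [0.50107379 0.07614735 0.05382914]
```

View pics/end.png

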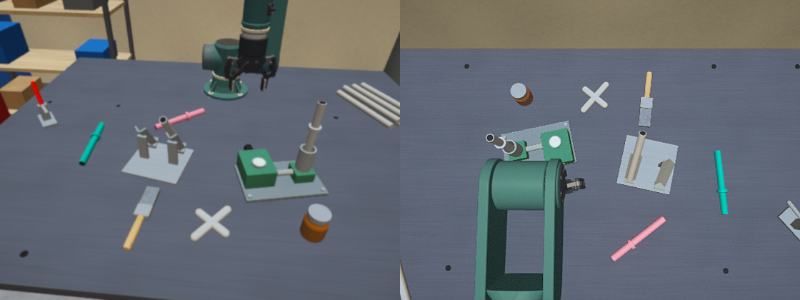

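The collared tube stands upright in the cup at (312,140). The knob is back at (0.503, 0.077), its starting position, and the other things haven't moved. The arm is touching nothing, so I'm handing in.

```bash
python3 -c "
from station import *
print(sign_off())"
```

```text
the job is handed in; nothing more can be done
None
```

I handed in the job at about 24 s: the collared tube stands upright on the cup's floor, and I held the knob fully out for over 4 s before pushing it back in to its stop; the bystanders and look-alikes weren't touched.

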